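# Turn the upside-down closet dehumidifier over and dock it

## Task

One of the two small blue closet dehumidifiers lies upside down, with its orange foot plate on top. Tumble it over on the worktop, without picking it up, until its white slotted vent faces up, then slide it into the white charging dock, fully home against the back wall, and only then press the dock's green button all the way down and let go. Leave the other dehumidifier as it is.

Things in the scene. Friction and masses are not known exactly. Their poses are not given: they have to be found in the camera images.
- flipped_unit: Dehumidifier that starts upside down: light-blue block, 100 mm long (x), 60 x 60 mm section (y, z), long edges rounded 15 mm, 0.2 to 0.4 kg; origin at its centre, 30 mm above the worktop on any long face. +z face: white slotted vent, must end on top; -z face: orange foot plate with two dark dots, on top at the start. Raising the origin above 70 mm counts as picking it up.
- vent (a point): Centre of the white slotted vent face of that dehumidifier, 30 mm from its centre. To tumble the block, press on a long side 45 mm above the worktop and move forwards and up together, in an arc about its far lower edge; past half way it falls onto its next face by itself, some 60 mm on. A level push mostly slides it.
- upright_unit: The other dehumidifier, same make and size, already vent-up, x along its length, z up. Its place may be swapped with that of the upside-down one. Leave it alone.
- dock: White charging dock, fixed. Origin: point on the worktop under the centre of a unit fully home; z up. The unit lies along the dock's x (either way round) and enters along +y, sliding on the worktop (no floor plate). Back wall: face at y = +30 mm, 160 mm wide, 45 mm high, 60 mm deep. Side cheeks, 30 mm high, leave 108 mm (x = -54 to +54 mm) from y = -35 mm to the wall.
- dock_mouth (a point): Centre of the dock's open mouth, on the worktop, 67 mm before the dock's origin (y = -67 mm). Guides 30 mm high flare from the cheeks to about 140 mm apart here.
- power_top (a point): Centre of the top of the green push button (28 mm across) on the dock's back wall, 62 mm behind the dock's origin along the dock's +y; pressed straight down.
- power (a joint): Travel of the green button, m: 0 up, 0.006 fully down; springs back; about 5 N to press fully.
Things that resemble listed ones, but are neither listed nor needed, are in the scene too. Leave any red look-alike of the flipped_unit alone.

How it is judged:
On the way, in this order (a step that is already met when the one before it is completed fails the run):
1. the upside-down unit has been turned over and rests vent-up on the worktop (angle between flipped_unit's own z axis and vertical below 0.1 rad and height (world z) of flipped_unit below 0.035 m), for 0.2 s.
2. the unit is fully home in the dock, vent-up (all of step 1 and y of flipped_unit in the frame of dock between -0.005 and 0.004 m and x of flipped_unit in the frame of dock between -0.008 and 0.008 m and angle between the x axis of flipped_unit and the x axis of dock, either way round below 0.06 rad), for 0.2 s.
3. the green button is pressed all the way down (value of joint power above 0.005 m), for 0.05 s.
At the end, for the whole second after the job is handed in: The unit that was upside down stands vent-up (within 0.1 rad) on the worktop in the dock, in line with it within 0.06 rad, centred within 8 mm, its front face within 5 mm of the dock's back wall, at rest; the green button has been pressed at least 5 mm after docking and has sprung back (all of step 2 and linear speed of flipped_unit below 0.02 m/s and angular speed of flipped_unit below 0.1 rad/s and value of joint power below 0.002 m); the robot touches nothing.
It fails at once if the unit is picked up (its centre above 70 mm) (height (world z) of flipped_unit above 0.07 m).
It fails at once if the other dehumidifier is moved more than 15 mm or tipped (distance of upright_unit from where it was at the start of the episode above 0.015 m or angle between upright_unit's own z axis and vertical above 0.3 rad).
It also fails if it takes over 70 s, if anything falls off the work surface, if the arm or the gripper's body presses on something with over 40 N, if the wrist force passes 120 N, or if a joint passes its speed limit or range.

## Robot

A 7-joint arm with a two-finger parallel gripper is mounted at the origin on the work surface. World frame = base frame: x ahead of the robot, y to its left, z up, the work surface at z = 0. Lengths are in m, angles in rad, forces in N, time in s.
With the tool pointing down it reaches from about 0.4 to 0.925 m from the base axis. Payload 5.6 kg.
Tool frame: the origin (TCP) lies midway between the tips of the shut fingers; the grasp point (between the pads) lies 19 mm behind it (manip.grip_depth is the distance from the TCP to the grasp point, in m); z points along the fingers, y is the line along which they close (so a half turn about z gives the same grasp; the last joint's range is limited). The gripper opens to 85 mm and grips with 20 to 120 N. Pads are 22 mm wide; open, the fingers measure 114 mm over their backs; the gripper's body (76 mm by 85 mm) begins 54 mm behind the grasp point. The pads swing forward as they close: fully open they stand 13 mm farther back than shut.
Start: joints at [-1.361, 0.468, -0.012, 1.603, 0.006, 1.071, -0.056], TCP at [0.163, 0.629, 0.231] pointing down, gripper open.
Joint ranges: [-2.53, 2.53], [-0.31, 2.02], [-1.57, 1.55], [0.28, 2.44], [-1.29, 4.43], [0.15, 1.84], [-2.92, 2.92]. Speed limits (rad/s): [2.57, 2.57, 3.14, 3.14, 3.14, 3.14, 3.14].

## Interface

Orientations are given as a 3x3 rotation matrix whose columns are the frame's x, y, z axes.
In Python, from cell import manip, viewer, finish_job gives the robot as it stands.
- The arm moves only by the tool send_rows, never from a script. Its argument "deltas" is a list that holds one entry, the list of rows, each a list of 7 numbers: the turn, a rotation vector about the tool's x, y, z scaled (see below), then the shift along the tool's x, y, z scaled (see below), then the opening, from 0 (shut) to 1 (fully open). In form: [[[rx, ry, rz, tx, ty, tz, hand], ...]]. A call has 1 to 20 rows; each row is the pose to reach, as a shift and turn from the pose commanded when the call began, along the tool's axes at that moment, turning the shorter way round; what a row does not reach only later rows make up. The controller multiplies each number of a shift by 20 cm and each number of a turn by pi rad. A row lasts 1/10 s, in which the tool goes at most 50 mm and 8.59 degrees, less where a joint would pass 70% of its speed; a pose out of reach is approached as far as the arm can. A call with a number of a shift or a turn outside -1 to 1 is refused whole. A call with a gripper value outside its range is refused whole. The fingers move at their own pace and stop on an object; "newtons" is the grip in N (left out, the last holds). Time passes only in rows, so rows that repeat a pose let the fingers close. It gives the time, the measured TCP pose, the force, the opening and the grip force at its end, in the units of the state.
- manip.state(): the state, without advancing time (a new reading comes with each control period).
- viewer.read_camera(name): name is "side" or "top" or "wrist"; returns a dict with "img" (420x560x3 uint8, red, green, blue), "mtx" (3x3 intrinsics, pixels), "k1" (the pictures are not rectified: a ray, as slopes to the right and down, at radius r is drawn at 1 + k1 r^2 times it, then the intrinsics apply), "R" (3x3) and "t" (3): a world point X has camera coordinates R X + t. Camera axes: x right, y down, z forward; pixel columns grow to the right and rows downward; lengths in m; the calibration is good to about 2 mm. A picture is of the moment at which its call begins. There is no depth.
- finish_job(): hands the job in; it is judged then, once.
Trained networks look in a picture, given as the dict that the camera call returned (one of the last four; its "shot" number tells which), for a name from the list of things; names that differ only in an ending like _2 or _b are one class to them, and where a whole thing is asked for, a point or a joint stands for the part that bears it (a point fixed in the world has none). Each returns a list of dicts, best first, with "conf" (0 to 1); they miss things now and then, are a little off and sometimes report something else, mostly with a low value. They report only what shows in the picture. A call takes as long as a camera call. They do not tell look-alikes from the thing itself.
- viewer.look_for(picture, thing): "box" ([left, top, right, bottom] in pixels, round what is visible of it).
The state is a dict: "time": time; "qpos": joint angles; "joint_velocities": joint speeds; "joint_torque": joint torques, N m; "tool_pos": TCP position; "tool_rot": TCP orientation; "wrist_force": force on the tool from outside, world axes, zero at the start; "ft_torque": the same for the moment, N m; "width": opening from 0.0 (shut) to 1.0 (fully open); "gripper_force": force on a finger pad.
Only numpy, scipy, OpenCV 4.12 (cv2) and the standard library are available. Lean on these libraries where they do the work, as an engineer would, in place of code of your own. Each camera call takes 0.05 s, during which the arm holds its last target. There are 200 camera calls.

## Working session

There is one attempt and no reset: what is moved stays moved. The work goes in short steps, Python scripts to look and compute and a tool call to move; the robot and the scene stay as the last step left them, time stands still between calls to the robot, and variables do not carry over. Pictures are saved under pics/ and viewed, at most 10 in all, crops included, and the job is handed in when it is done.

Besides the shell and the picture viewer there is one more tool, called after ">>>" as a command line: name --argument value ..., lists and objects as JSON in quotes. send_rows: Moves the arm, as the interface text tells. Its arguments: {"type":"object","properties":{"deltas":{"type":"array","items":{"type":"array","items":{"type":"array","items":{"type":"number","minimum":-1,"maximum":1}}}},"newtons":{"type":"number"}},"required":["deltas"]}

```bash
mkdir -p pics; cat > h.py <<'E'
import numpy as np, cv2
from cell import manip, viewer, finish_job
def ray(c,uv):
    p=cv2.undistortPoints(np.array([[uv]],float),c["mtx"],np.array([c["k1"],0,0,0,0.]))[0,0]
    R=np.array(c["R"]);t=np.array(c["t"])
    return -R.T@t, R.T@np.array([p[0],p[1],1])
def at(c,uv,z):
    o,d=ray(c,uv); return o+d*(z-o[2])/d[2]
def proj(c,X):
    X=np.array(X,float).reshape(-1,3);R=np.array(c["R"]);rv,_=cv2.Rodrigues(R)
    return cv2.projectPoints(X,rv,np.array(c["t"],float),np.array(c["mtx"],float),np.array([c["k1"],0,0,0,0.]))[0][:,0]
def shot(n,f=None):
    c=viewer.read_camera(n)
    for k in("mtx","R","t"):c[k]=np.array(c[k],float)
    if f:cv2.imwrite("pics/"+f,c["img"][:,:,::-1])
    return c
E
python3 - <<'E'
from h import *
ims=[]
for n in("top","side"):
    c=shot(n);ims.append(c["img"])
    print(n,-c["R"].T@c["t"])
    for th in("flipped_unit","upright_unit","dock","power_top","vent"):
        for d in viewer.look_for(c,th)[:4]:
            b=d["box"];m=[(b[0]+b[2])/2,(b[1]+b[3])/2]
            print(th,np.round(b),round(d["conf"],2),np.round(at(c,m,.05),3))
    cv2.imwrite(f"pics/{n}0.png",c["img"][:,:,::-1])
print(manip.state()["tool_rot"],manip.state()["tool_pos"])
E
```

```text
top [ 0.31429951 -0.03890226  1.15236579]
flipped_unit [327. 160. 360. 205.] 0.85 [ 0.632 -0.22   0.05 ]
flipped_unit [286. 236. 321. 277.] 0.85 [ 0.44  -0.112  0.05 ]
flipped_unit [390. 162. 433. 199.] 0.66 [ 0.636 -0.402  0.05 ]
upright_unit [358. 228. 385. 271.] 0.67 [ 0.454 -0.284  0.05 ]
dock [139. 177. 211. 246.] 0.59 [0.56  0.216 0.05 ]
vent [382. 167. 429. 197.] 0.67 [ 0.631 -0.385  0.05 ]
vent [326. 160. 361. 211.] 0.64 [ 0.623 -0.221  0.05 ]
side [ 0.12734396 -0.82497057  0.81710385]
flipped_unit [380. 290. 422. 345.] 0.94 [ 0.628 -0.419  0.05 ]
flipped_unit [246. 248. 286. 274.] 0.79 [ 0.436 -0.14   0.05 ]
flipped_unit [330. 243. 376. 289.] 0.65 [ 0.618 -0.244  0.05 ]
upright_unit [275. 286. 329. 325.] 0.97 [ 0.45  -0.297  0.05 ]
dock [227. 156. 288. 205.] 0.74 [0.55  0.176 0.05 ]
power_top [249. 157. 255. 162.] 0.43 [0.581 0.291 0.05 ]
vent [327. 244. 377. 286.] 0.74 [ 0.618 -0.24   0.05 ]
vent [245. 246. 286. 274.] 0.67 [ 0.435 -0.136  0.05 ]
vent [378. 291. 422. 344.] 0.61 [ 0.626 -0.418  0.05 ]
[[-9.68201900e-01  2.50170101e-01  4.08260261e-05]
 [ 2.50170103e-01  9.68201899e-01  5.84094753e-05]
 [-2.49155316e-05  6.67656161e-05 -9.99999997e-01]] [0.1625896  0.62934074 0.23131479]
```

View pics/top0.png

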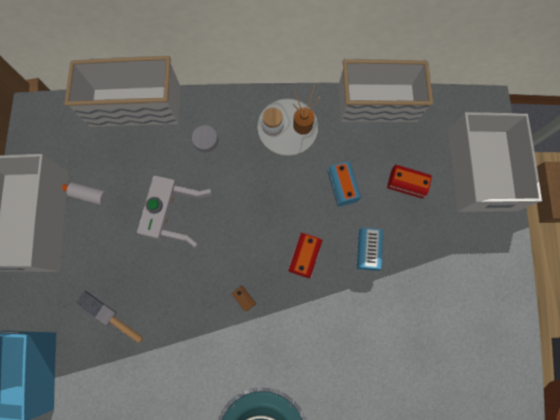

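View pics/side0.png

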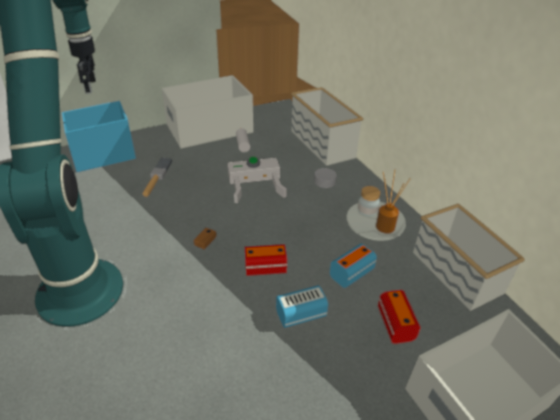

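```bash
python3 - <<'E'
from h import *
c=shot("top")
a=c["img"][150:285,120:440]
a=cv2.resize(a,None,fx=2.5,fy=2.5,interpolation=cv2.INTER_CUBIC)
s=shot("side")["img"][145:225,215:305]; s=cv2.resize(s,(288,256),interpolation=cv2.INTER_CUBIC)
s2=shot("side")["img"][235:335,265:385]; s2=cv2.resize(s2,(307,256),interpolation=cv2.INTER_CUBIC)
o=np.zeros((337+256,800,3),np.uint8);o[:337]=a[:337];o[337:,:288]=s;o[337:,300:607]=s2
cv2.imwrite("pics/crop1.png",o[:,:,::-1])
E
```

```text
(no output)
```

View pics/crop1.png

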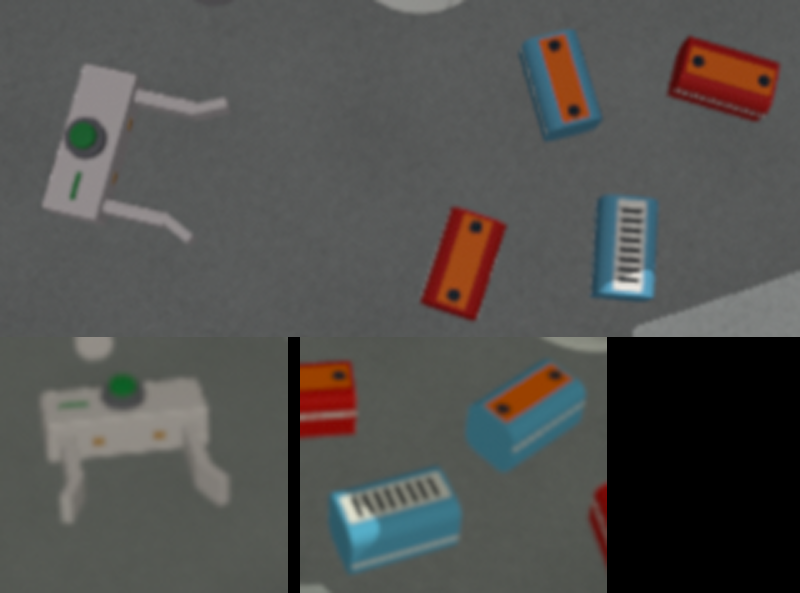

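```bash
cat > meas.py <<'E'
from h import *
def mask(c,kind,box):
    hsv=cv2.cvtColor(c["img"],cv2.COLOR_RGB2HSV);H,S,V=[hsv[...,i].astype(int) for i in range(3)]
    m={"orange":(H>5)&(H<20)&(S>170)&(V>90),"blue":(H>92)&(H<115)&(S>90),"green":(H>45)&(H<80)&(S>120),"white":(S<40)&(V>125)}[kind]
    z=np.zeros(m.shape,np.uint8);l,t,r,b=box;z[t:b,l:r]=m[t:b,l:r]
    n,lab,st,ce=cv2.connectedComponentsWithStats(z)
    return (lab==1+np.argmax(st[1:,4])).astype(np.uint8) if n>1 else z
def pca(c,m,z):
    y,x=np.nonzero(m);P=np.array([at(c,(u,v),z)[:2] for u,v in zip(x,y)])
    w,V=np.linalg.eigh(np.cov(P.T));a=V[:,1];a=a*np.sign(a[0])
    r=cv2.minAreaRect(P.astype(np.float32)*1000)
    return P.mean(0),np.degrees(np.arctan2(a[1],a[0])),r
def tri(cs,uvs):
    A=np.zeros((3,3));b=np.zeros(3)
    for c,uv in zip(cs,uvs):
        o,d=ray(c,uv);d/=np.linalg.norm(d);M=np.eye(3)-np.outer(d,d);A+=M;b+=M@o
    return np.linalg.solve(A,b)
E
python3 - <<'E'
from meas import *
t=shot("top");s=shot("side")
print("orange top",pca(t,mask(t,"orange",(320,155,365,210)),.06))
print("orange side",pca(s,mask(s,"orange",(325,240,380,285)),.06))
uv=[np.argwhere(mask(c,"green",b)).mean(0)[::-1] for c,b in((t,(144,195,165,215)),(s,(240,150,262,170)))]
print("button",uv,tri([t,s],uv),at(t,uv[0],.055))
# dock wall corners, z=.045 from mask
m=mask(t,"white",(130,170,180,245))
print("wall",pca(t,m,.045))
for p in((84,65),(135,75),(97,219),(43,207)): print(np.round(at(t,(p[0]/2.5+120-.3,p[1]/2.5+150-.3),.045),3))
for nm,p in(("up root",(137,97)),("up bend",(195,110)),("up tip",(227,103)),("lo root",(105,206)),("lo bend",(168,219)),("lo tip",(189,240))): print(nm,np.round(at(t,(p[0]/2.5+119.7,p[1]/2.5+149.7),.03),3))
for l in((225,160,260,0),): pass
print("upright",pca(t,mask(t,"white",(355,225,385,272)),.06))
r=pca(t,mask(t,"blue",(320,155,365,210)),.045);print("blue",r)
h=cv2.cvtColor(t["img"],cv2.COLOR_RGB2HSV)
redm=((h[...,0]<5)|(h[...,0]>174)|((h[...,0]<20)&(h[...,1]>170)))&(h[...,1]>150)
z=np.zeros(redm.shape,np.uint8);z[228:280,284:324]=redm[228:280,284:324];print("red",pca(t,z,.05))
E
```

```text
orange top (array([ 0.63357709, -0.22372733]), np.float64(13.750689726847785), ((633.6210327148438, -223.76742553710938), (86.42344665527344, 24.444053649902344), 13.596534729003906))
orange side (array([ 0.63124787, -0.22486128]), np.float64(13.149919834459595), ((632.2130126953125, -224.5742950439453), (84.36007690429688, 24.389490127563477), 13.359794616699219))
button [array([152.63291139, 203.81012658]), array([252.675, 159.625])] [0.57807338 0.27299721 0.05941481] [0.58021671 0.27399018 0.055     ]
wall (array([0.57731651, 0.26818258]), np.float64(-13.945232424890731), ((577.5359497070312, 269.5914306640625), (57.19632339477539, 157.25474548339844), 76.17416381835938))
[0.659 0.279 0.045]
[0.647 0.224 0.045]
[0.494 0.258 0.045]
[0.507 0.315 0.045]
up root [0.627 0.224 0.03 ]
up bend [0.612 0.162 0.03 ]
up tip [0.619 0.128 0.03 ]
lo root [0.51  0.254 0.03 ]
lo bend [0.496 0.187 0.03 ]
lo tip [0.474 0.165 0.03 ]
upright (array([ 0.45541286, -0.28235498]), np.float64(-6.170782043408511), ((458.45556640625, -282.43072509765625), (28.744903564453125, 91.98748779296875), 83.08773803710938))
blue (array([ 0.62366631, -0.22047318]), np.float64(13.90205912217282), ((631.0477905273438, -222.1304931640625), (110.79731750488281, 63.948238372802734), 13.244035720825195))
red (array([ 0.44378651, -0.11549446]), np.float64(-19.8627890211517), ((443.93011474609375, -115.84268951416016), (55.24002456665039, 102.41444396972656), 70.4286117553711))
```

The target is the blue unit with the orange plate up, at (344,183) in the top view. The blue unit at (371,249) is already vent-up, and the units at (305,255) and (410,181) are red look-alikes, so all three stay put. The dock is at about (155,207) and its mouth faces right. The crop confirms this.

>>> send_rows --deltas '[[[0,0,0.344,-1,-1,0,0.5],[0,0,0.344,-1,-1,0,0.5],[0,0,0.344,-1,-1,0,0.5],[0,0,0.344,-1,-1,0,0.5],[0,0,0.344,-1,-1,0,0.5],[0,0,0.344,-1,-1,0,0.5],[0,0,0.344,-1,-1,0,0.5],[0,0,0.344,-1,-1,0,0.5],[0,0,0.344,-1,-1,0,0.5]]]'

```text
time: 1.75
tool_pos: [0.3058, 0.3863, 0.2315]
tool_rot: [[-0.238, 0.971, 0.0], [0.971, 0.238, 0.001], [0.001, 0.0, -1.0]]
wrist_force: [-0.9, 1.1, -1.2]
width: 0.498
gripper_force: 0.0
```

>>> send_rows --deltas '[[[0,0,0,-0.95,0.22,0,0.5],[0,0,0,-0.95,0.22,0,0.5],[0,0,0,-0.95,0.22,0,0.5],[0,0,0,-0.95,0.22,0,0.5],[0,0,0,-0.95,0.22,0,0.5]]]'

```text
time: 2.25
tool_pos: [0.3959, 0.2069, 0.2316]
tool_rot: [[-0.23, 0.973, 0.001], [0.973, 0.23, -0.001], [-0.001, 0.001, -1.0]]
wrist_force: [0.1, 1.1, -0.1]
width: 0.498
gripper_force: 0.0
```

>>> send_rows --deltas '[[[0,0,0,-0.95,0.22,0,0.5],[0,0,0,-0.95,0.22,0,0.5],[0,0,0,-0.95,0.22,0,0.5],[0,0,0,-0.95,0.22,0,0.5],[0,0,0,-0.95,0.22,0,0.5]]]'

```text
time: 2.75
tool_pos: [0.4834, 0.0325, 0.2317]
tool_rot: [[-0.23, 0.973, 0.002], [0.973, 0.23, -0.003], [-0.003, 0.002, -1.0]]
wrist_force: [-0.9, -0.0, -0.4]
width: 0.498
gripper_force: 0.0
```

>>> send_rows --deltas '[[[0,0,0,-0.95,0.22,0,0.5],[0,0,0,-0.95,0.22,0,0.5],[0,0,0,-0.95,0.22,0,0.5],[0,0,0,-0.95,0.22,0,0.5],[0,0,0,-0.95,0.22,0,0.5]]]'

```text
time: 3.25
tool_pos: [0.5701, -0.1421, 0.2311]
tool_rot: [[-0.232, 0.973, 0.001], [0.973, 0.232, -0.004], [-0.004, -0.0, -1.0]]
wrist_force: [-0.9, -0.0, -0.1]
width: 0.502
gripper_force: 0.0
```

```bash
cat > goal.py <<'E'
from h import *
from scipy.spatial.transform import Rotation as Ro
def goal(p,ydeg):
    s=manip.state();R=np.array(s["tool_rot"]);P=np.array(s["tool_pos"])
    y=np.array([np.cos(np.radians(ydeg)),np.sin(np.radians(ydeg)),0]);z=np.array([0,0,-1.])
    T=np.c_[np.cross(y,z),y,z]
    print("t",round(s["time"],2),"P",P.round(4),"yang",np.degrees(np.arctan2(R[1,1],R[0,1])).round(2),"w",s["width"],"F",np.round(s["wrist_force"],1))
    print("turn/pi",(Ro.from_matrix(R.T@T).as_rotvec()/np.pi).round(4),"shift",(R.T@(np.array(p)-P)/.2).round(4))
E
python3 -c "
from goal import *
goal((.6495,-.292,.036),13.6)"
```

```text
t 3.25 P [ 0.5701 -0.1421  0.2311] yang 13.39 w 0.5020946726023602 F [-0.9 -0.  -0.1]
turn/pi [-0.0001  0.0014 -0.0012] shift [-0.8166  0.2128  0.9788]
```

>>> send_rows --deltas '[[[0,0,0,-0.25,0.1,0,0.5],[0,0,0,-0.5,0.2,0,0.5],[0,0,0,-0.82,0.21,0.1,0.5],[0,0,0,-0.82,0.21,0.3,0.5],[0,0.001,-0.001,-0.82,0.21,0.55,0.5],[0,0.001,-0.001,-0.82,0.21,0.75,0.5],[0,0.001,-0.001,-0.82,0.21,0.9,0.5],[0,0.001,-0.001,-0.82,0.21,0.98,0.5],[0,0.001,-0.001,-0.82,0.21,0.98,0.5],[0,0.001,-0.001,-0.82,0.21,0.98,0.5]]]'

```text
time: 4.25
tool_pos: [0.6491, -0.2862, 0.0364]
tool_rot: [[-0.24, 0.971, 0.001], [0.971, 0.24, 0.003], [0.003, 0.001, -1.0]]
wrist_force: [0.5, -0.1, 0.9]
width: 0.5
gripper_force: 0.0
```

```bash
python3 - <<'E'
from goal import *
goal((.6495,-.292,.036),13.6)
th=np.radians(np.arange(0,76,6));u=15+15*th-45*np.cos(th)+25*np.sin(th)+30;z=15+45*np.sin(th)+25*np.cos(th)-40
print(np.c_[np.degrees(th),u/200,z/200].round(3).tolist())
a=shot("top")["img"][140:260,290:450];cv2.imwrite("pics/a.png",cv2.resize(a,None,fx=4,fy=4)[:,:,::-1])
E
```

```text
t 4.25 P [ 0.6491 -0.2862  0.0364] yang 13.87 w 0.5002775555708009 F [ 0.5 -0.1  0.9]
turn/pi [ 0.0005 -0.0008  0.0015] shift [-0.0288 -0.005   0.002 ]
[[0.0, 0.0, 0.0], [6.0, 0.022, 0.023], [12.0, 0.047, 0.044], [18.0, 0.073, 0.063], [24.0, 0.102, 0.081], [30.0, 0.132, 0.096], [36.0, 0.164, 0.108], [42.0, 0.196, 0.118], [48.0, 0.23, 0.126], [54.0, 0.265, 0.131], [60.0, 0.299, 0.132], [66.0, 0.334, 0.131], [72.0, 0.369, 0.128]]
```

View pics/a.png

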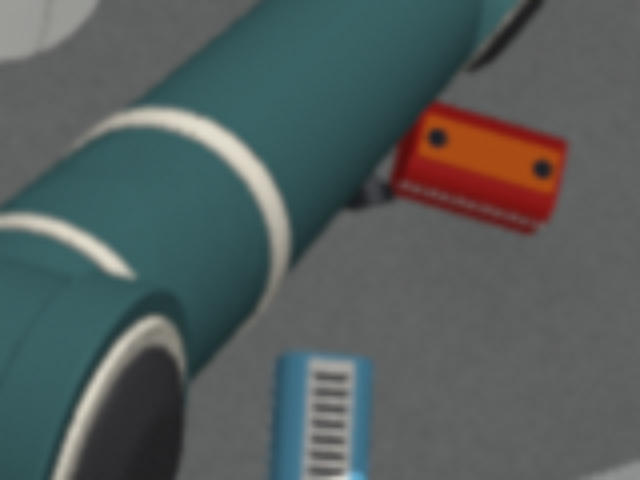

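The arm hides the unit in this view; only the red look-alike and the upright unit show. The approach pose checks out numerically, so I'll tumble now.

>>> send_rows --deltas '[[[0,0,0,0.05,0,0,0.5],[0,0,0,0.1,0,0,0.5],[0,0,0,0.125,0,0,0.5],[0,0,0,0.147,0,-0.023,0.5],[0,0,0,0.172,0,-0.044,0.5],[0,0,0,0.198,0,-0.063,0.5],[0,0,0,0.227,0,-0.081,0.5],[0,0,0,0.257,0,-0.096,0.5],[0,0,0,0.289,0,-0.108,0.5],[0,0,0,0.321,0,-0.118,0.5],[0,0,0,0.355,0,-0.126,0.5],[0,0,0,0.39,0,-0.131,0.5],[0,0,0,0.424,0,-0.134,0.5],[0,0,0,0.424,0,-0.25,0.5],[0,0,0,0.2,0,-0.3,0.5],[0,0,0,0.0,0,-0.3,0.5],[0,0,0,0.0,0,-0.3,0.5]]]'

```text
time: 6.0
tool_pos: [0.6459, -0.2939, 0.0954]
tool_rot: [[-0.231, 0.973, -0.002], [0.973, 0.231, -0.002], [-0.001, -0.002, -1.0]]
wrist_force: [0.4, 0.6, 0.4]
width: 0.496
gripper_force: 0.0
```

```bash
python3 - <<'E'
from goal import *
goal((.6495,-.292,.036),13.6)
a=shot("side")["img"][200:320,240:400];b=shot("top")["img"][140:260,260:420]
cv2.imwrite("pics/b.png",cv2.resize(np.hstack([a,b]),None,fx=2.5,fy=2.5)[:,:,::-1])
E
```

```text
t 6.0 P [ 0.6459 -0.2939  0.0954] yang 13.38 w 0.4964405611305164 F [0.4 0.6 0.4]
turn/pi [-0.0007  0.0004 -0.0012] shift [0.0057 0.0203 0.2972]
```

View pics/b.png

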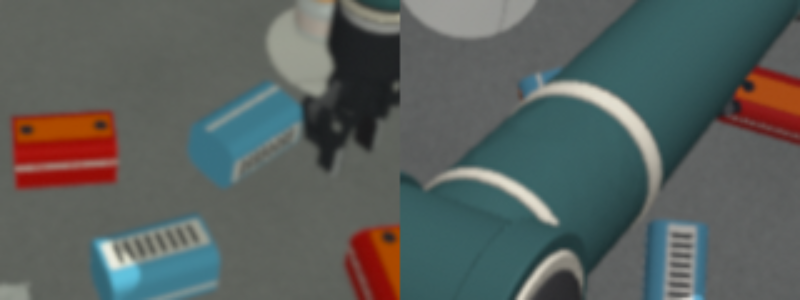

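It has tumbled once: in the side view the vent now faces -y, towards the camera. I'll fit its pose from the silhouette.

```bash
cat > fit.py <<'E'
from meas import *
from scipy.optimize import minimize
a=np.arange(0,91,15)*np.pi/180
sec=np.array([(sx*(15+15*np.cos(t)),sz*(15+15*np.sin(t))) for sx in(1,-1) for sz in(1,-1) for t in a])/1000
PTS=np.array([(x,y,z+.03) for x in(-.05,.05) for y,z in sec])
def hull(c,q):
    x,y,g=q;g=np.radians(g);R=np.array([[np.cos(g),-np.sin(g),0],[np.sin(g),np.cos(g),0],[0,0,1]])
    return cv2.convexHull(proj(c,PTS@R.T+[x,y,0]).astype(np.float32))
def fit(c,box,q0):
    m=mask(c,"blue",box);p=np.argwhere(m)[:,::-1].astype(np.float32)
    h=cv2.convexHull(p); ah=cv2.contourArea(h)
    def cost(d):
        H=hull(c,(q0[0]+d[0]/100,q0[1]+d[1]/100,q0[2]+d[2]*10))
        i,_=cv2.intersectConvexConvex(h,H); return (ah+cv2.contourArea(H)-2*i)/ah
    r=minimize(cost,[0,0,0],method="Nelder-Mead",options=dict(initial_simplex=[[0,0,0],[2,0,0],[0,2,0],[0,0,1]]))
    return q0+r.x*[.01,.01,10],r.fun
E
python3 - <<'E'
from fit import *
s=shot("side");print(fit(s,(312,225,366,280),np.array([.62,-.172,13.6])))
E
```

```text
(array([ 0.61964367, -0.17085293, 16.61368187]), np.float64(0.1480780324772936))
```

>>> send_rows --deltas '[[[0,0,0,0.1,0.01,0.1,0.5],[0,0,0,0.2,0.02,0.22,0.5],[0,0,0,0.28,0.02,0.296,0.5],[0,0,0,0.33,0.02,0.296,0.5],[0,0,0,0.38,0.02,0.296,0.5],[0,0,0,0.41,0.02,0.296,0.5],[0,0,0,0.43,0.02,0.296,0.5],[0,0,0,0.452,0.02,0.273,0.5],[0,0,0,0.477,0.02,0.252,0.5],[0,0,0,0.503,0.02,0.233,0.5],[0,0,0,0.532,0.02,0.215,0.5],[0,0,0,0.562,0.02,0.2,0.5],[0,0,0,0.594,0.02,0.188,0.5],[0,0,0,0.626,0.02,0.178,0.5],[0,0,0,0.66,0.02,0.17,0.5],[0,0,0,0.695,0.02,0.165,0.5],[0,0,0,0.729,0.02,0.162,0.5],[0,0,0,0.729,0.02,0.05,0.5],[0,0,0,0.6,0.02,-0.15,0.5],[0,0,0,0.3,0.02,-0.3,0.5]]]'

```text
time: 8.15
tool_pos: [0.6352, -0.2089, 0.1492]
tool_rot: [[-0.244, 0.97, -0.0], [0.97, 0.244, 0.006], [0.006, 0.001, -1.0]]
wrist_force: [1.4, 0.3, -0.6]
width: 0.498
gripper_force: 0.0
```

```bash
python3 - <<'E'
from fit import *
s=shot("side");print(s["shot"],fit(s,(275,205,355,265),np.array([.607,-.119,13.6])))
a=s["img"][170:320,220:400]
cv2.imwrite("pics/c.png",cv2.resize(a,None,fx=3,fy=3)[:,:,::-1])
E
```

```text
12 (array([ 0.60778062, -0.12011177, 16.03545196]), np.float64(0.11037196334658991))
```

View pics/c.png

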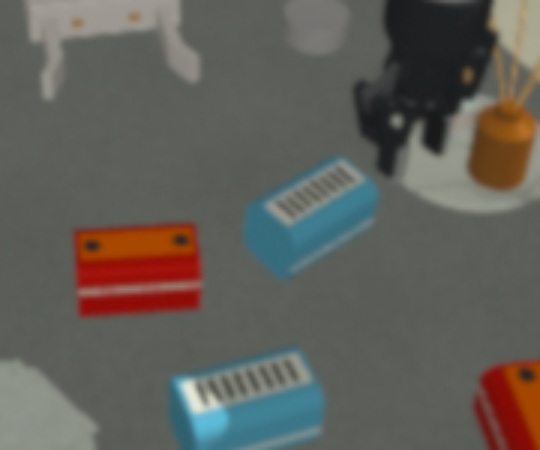

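Vent-up after the second tumble, seen at about (310,190) in the crop. Next I'll grip it across the 60 mm section and slide it along the worktop.

```bash
python3 - <<'E'
from fit import *
from goal import goal
s=shot("side")
m=((s["img"].min(2)>120)).astype(np.uint8);z=np.zeros_like(m);z[222:246,305:342]=m[222:246,305:342];z=cv2.morphologyEx(z,cv2.MORPH_CLOSE,np.ones((5,5)))
print(pca(s,z,.06)); goal((.608,-.12,.17),104)
E
```

```text
(array([ 0.60146545, -0.11859572]), np.float64(11.678065126064755), ((606.3755493164062, -115.68282318115234), (91.8670425415039, 24.679645538330078), 12.464210510253906))
t 8.25 P [ 0.6351 -0.2209  0.1519] yang 13.37 w 0.502263117619926 F [ 0.6 -1.2 -0.1]
turn/pi [-0.      0.0024 -0.5035] shift [ 0.5217 -0.0146 -0.0929]
```

>>> send_rows --deltas '[[[0,0,-0.5,0.2,-0.015,-0.1,1],[0,0,-0.5,0.53,-0.015,-0.1,1],[0,0,-0.5,0.53,-0.015,-0.1,1],[0,0,-0.5,0.53,-0.015,-0.1,1],[0,0,-0.5,0.53,-0.015,-0.1,1],[0,0,-0.5,0.53,-0.015,-0.1,1],[0,0,-0.5,0.53,-0.015,-0.1,1],[0,0,-0.5,0.53,-0.015,-0.1,1],[0,0,-0.5,0.53,-0.015,-0.1,1],[0,0,-0.5,0.53,-0.015,-0.1,1],[0,0,-0.5,0.53,-0.015,-0.1,1],[0,0,-0.5,0.53,-0.015,-0.1,1],[0,0,-0.5,0.53,-0.015,-0.1,1]]]'

```text
time: 9.55
tool_pos: [0.6052, -0.1107, 0.1675]
tool_rot: [[-0.972, -0.236, -0.002], [-0.236, 0.972, 0.003], [0.001, 0.004, -1.0]]
wrist_force: [-0.6, 0.8, 1.1]
width: 1.002
gripper_force: 0.0
```

```bash
python3 -c "
from goal import *
goal((.607,-.119,.014),103.5)"
```

```text
t 9.55 P [ 0.6052 -0.1107  0.1675] yang 103.67 w 1.0019274676383736 F [-0.6  0.8  1.1]
turn/pi [ 0.0012 -0.0004  0.0009] shift [ 1.000e-04 -4.550e-02  7.673e-01]
```

>>> send_rows --deltas '[[[0.001,0,0,0,-0.045,0.2,1],[0.001,0,0,0,-0.045,0.4,1],[0.001,0,0,0,-0.045,0.55,1],[0.001,0,0,0,-0.045,0.7,1],[0.001,0,0,0,-0.045,0.765,1],[0.001,0,0,0,-0.045,0.765,1],[0.001,0,0,0,-0.045,0.765,0.5],[0.001,0,0,0,-0.045,0.765,0.5],[0.001,0,0,0,-0.045,0.765,0.5],[0.001,0,0,0,-0.045,0.765,0.5],[0.001,0,0,0,-0.045,0.765,0.5],[0.001,0,0,0,-0.045,0.765,0.5]]]' --newtons 25

```text
time: 10.75
tool_pos: [0.6091, -0.1192, 0.0171]
tool_rot: [[-0.971, -0.238, 0.003], [-0.238, 0.971, 0.0], [-0.003, -0.001, -1.0]]
wrist_force: [-0.3, 1.7, 6.4]
width: 0.698
gripper_force: 29.6
```

```bash
python3 - <<'E'
from goal import *
yd=np.array([.237,.9715]);o=np.array([.563,.212])
goal((*(o-.115*yd),.014),76.2)
print(o-.115*yd)
goal((*(o-.03*yd),.014),76.2)
print(manip.state()["gripper_force"])
a=shot("side")["img"][130:290,210:400]
cv2.imwrite("pics/d.png",cv2.resize(a,None,fx=3,fy=3)[:,:,::-1])
E
```

```text
t 10.75 P [ 0.6091 -0.1192  0.0171] yang 103.77 w 0.6980101860472299 F [-0.3  1.7  6.4]
turn/pi [0.     0.001  0.1532] shift [0.0951 1.1529 0.0145]
[0.535745  0.1002775]
t 10.75 P [ 0.6091 -0.1192  0.0171] yang 103.77 w 0.6980101860472299 F [-0.3  1.7  6.4]
turn/pi [0.     0.001  0.1532] shift [-0.101   1.53    0.0148]
29.643472284078598
```

View pics/d.png

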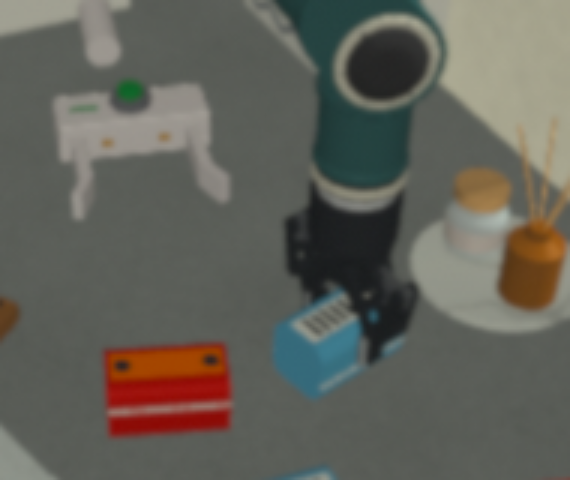

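Gripped, vent-up at crop (340,330). Sliding it towards the mouth while turning.

>>> send_rows --deltas '[[[0,0,0.005,0.005,0.03,-0.012,0.5],[0,0,0.015,0.01,0.09,-0.012,0.5],[0,0,0.03,0.015,0.17,-0.012,0.5],[0,0,0.045,0.02,0.25,-0.012,0.5],[0,0,0.06,0.03,0.33,-0.012,0.5],[0,0,0.075,0.035,0.42,-0.012,0.5],[0,0,0.09,0.04,0.51,-0.012,0.5],[0,0,0.105,0.05,0.6,-0.012,0.5],[0,0,0.12,0.06,0.69,-0.012,0.5],[0,0,0.135,0.065,0.78,-0.012,0.5],[0,0,0.145,0.07,0.86,-0.012,0.5],[0,0,0.151,0.075,0.92,-0.012,0.5],[0,0,0.153,0.078,0.945,-0.012,0.5],[0,0,0.153,0.078,0.945,-0.012,0.5]]]'

```text
time: 12.2
tool_pos: [0.547, 0.0615, 0.0175]
tool_rot: [[-0.972, 0.236, -0.001], [0.236, 0.972, 0.0], [0.001, 0.0, -1.0]]
wrist_force: [0.1, -0.7, -2.8]
width: 0.699
gripper_force: 28.5
```

```bash
python3 - <<'E'
from fit import *
from goal import goal
yd=np.array([.237,.9715]);o=np.array([.563,.212])
goal((*(o-.1*yd),.0165),76.2)
goal((*(o-.035*yd),.0165),76.2)
s=shot("side");t=shot("top")
P=np.array(manip.state()["tool_pos"])
print(fit(s,(225,180,320,270),np.array([P[0],P[1],-13.8])))
a=s["img"][140:260,200:340];b=t["img"][160:280,130:270]
cv2.imwrite("pics/e.png",cv2.resize(np.hstack([a,b]),None,fx=2.8,fy=2.8)[:,:,::-1])
E
```

```text
t 12.2 P [0.547  0.0615 0.0175] yang 76.32 w 0.6990527509167018 F [ 0.1 -0.7 -2.8]
turn/pi [ 0.     -0.0002  0.0007] shift [0.1005 0.25   0.0049]
t 12.2 P [0.547  0.0615 0.0175] yang 76.32 w 0.6990527509167018 F [ 0.1 -0.7 -2.8]
turn/pi [ 0.     -0.0002  0.0007] shift [0.1003 0.575  0.0049]
(array([  0.54735968,   0.07535595, -22.12603687]), np.float64(2.3190679624616566))
```

View pics/e.png

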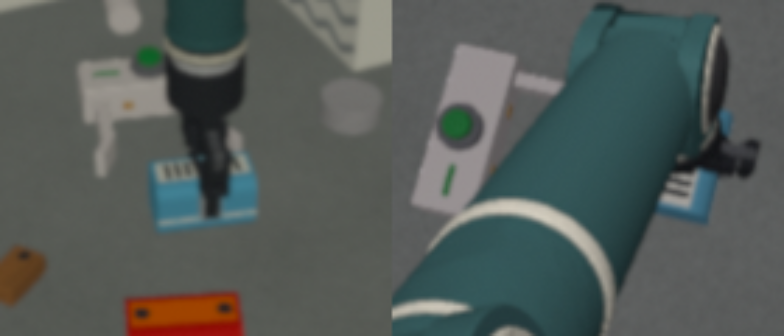

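>>> send_rows --deltas '[[[0,0,0,0.04,0.05,0.003,0.5],[0,0,0,0.08,0.1,0.003,0.5],[0,0,0,0.1,0.17,0.003,0.5],[0,0,0,0.1,0.24,0.003,0.5],[0,0,0,0.1,0.3,0.003,0.5],[0,0,0,0.1,0.36,0.003,0.5],[0,0,0,0.1,0.42,0.003,0.5],[0,0,0,0.1,0.46,0.003,0.5],[0,0,0,0.1,0.5,0.003,0.5],[0,0,0,0.1,0.5,0.003,0.5]]]'

```text
time: 13.3
tool_pos: [0.5526, 0.1644, 0.0171]
tool_rot: [[-0.972, 0.237, 0.001], [0.237, 0.972, 0.001], [-0.001, 0.002, -1.0]]
wrist_force: [0.9, 1.3, -1.2]
width: 0.696
gripper_force: 28.8
```

```bash
python3 - <<'E'
from goal import *
yd=np.array([.237,.9715]);o=np.array([.563,.212])
goal((*(o-.035*yd),.0165),76.2)
print(manip.state()["gripper_force"])
s=shot("side");a=s["img"][140:230,210:310]
cv2.imwrite("pics/f.png",cv2.resize(a,None,fx=6,fy=6,interpolation=cv2.INTER_CUBIC)[:,:,::-1])
E
```

```text
t 13.3 P [0.5526 0.1644 0.0171] yang 76.32 w 0.6959996078867838 F [ 0.9  1.3 -1.2]
turn/pi [0.0005 0.0003 0.0006] shift [0.0061 0.0687 0.0031]
28.82739409804344
```

View pics/f.png

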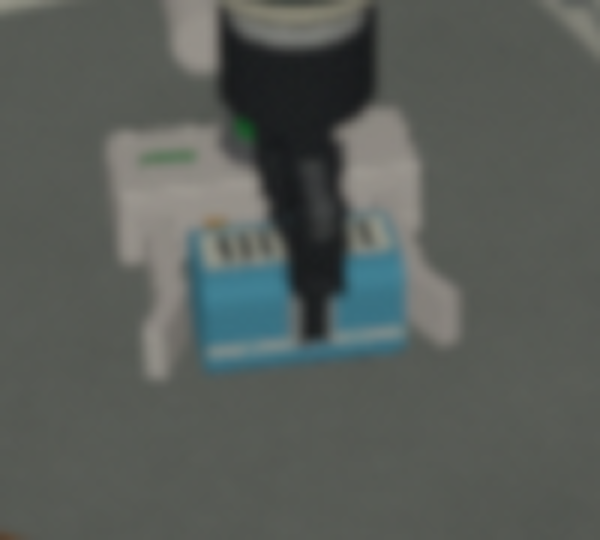

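Aligned between the cheeks, with no contact force. Going a little further in, then releasing and lifting.

>>> send_rows --deltas '[[[0,0,0,0.005,0.03,0,0.5],[0,0,0,0.005,0.055,0,0.5],[0,0,0,0.005,0.055,0,0.5],[0,0,0,0.005,0.055,0,0.95],[0,0,0,0.005,0.055,0,0.95],[0,0,0,0.005,0.055,0,0.95],[0,0,0,0.005,0.055,0,0.95],[0,0,0,0.005,0.055,-0.15,0.95],[0,0,0,0.005,0.055,-0.35,0.95],[0,0,0,0.005,0.0,-0.55,0.3],[0,0,0,0.005,-0.2,-0.55,0],[0,0,0,0.005,-0.4,-0.55,0],[0,0,0,0.005,-0.4,-0.4,0],[0,0,0,0.005,-0.4,-0.2,0],[0,0,0,0.005,-0.4,-0.05,0],[0,0,0,0.005,-0.4,-0.05,0],[0,0,0,0.005,-0.4,-0.05,0]]]'

```text
time: 15.05
tool_pos: [0.5321, 0.0848, 0.0272]
tool_rot: [[-0.971, 0.238, -0.001], [0.238, 0.971, -0.0], [0.0, -0.0, -1.0]]
wrist_force: [0.9, 0.6, 0.2]
width: -0.003
gripper_force: 0.0
```

```bash
python3 - <<'E'
from fit import *
from goal import goal
yd=np.array([.237,.9715]);o=np.array([.563,.212])
goal((*(o-.045*yd),.025),76.2)
s=shot("side");a=s["img"][140:230,210:310]
cv2.imwrite("pics/g.png",cv2.resize(a,None,fx=6,fy=6,interpolation=cv2.INTER_CUBIC)[:,:,::-1])
E
```

```text
t 15.05 P [0.5321 0.0848 0.0272] yang 76.21 w -0.003039800555656845 F [0.9 0.6 0.2]
turn/pi [-0.0001 -0.0001  0.0001] shift [0.0011 0.4297 0.0108]
```

View pics/g.png

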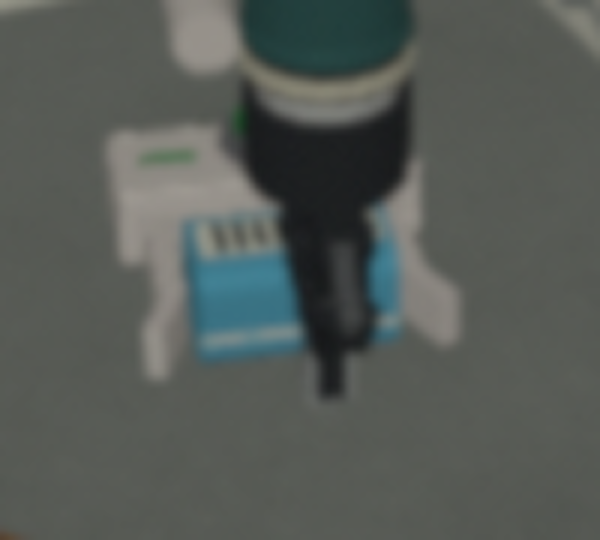

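The unit sits square between the cheeks, with the shut fingers behind it at about (330,370). Pushing it home.

>>> send_rows --deltas '[[[0,0,0,0,0.1,0.01,0],[0,0,0,0,0.17,0.01,0],[0,0,0,0,0.22,0.01,0],[0,0,0,0,0.27,0.01,0],[0,0,0,0,0.31,0.01,0],[0,0,0,0,0.35,0.01,0],[0,0,0,0,0.38,0.01,0],[0,0,0,0,0.4,0.01,0],[0,0,0,0,0.4,0.01,0]]]'

```text
time: 16.0
tool_pos: [0.5515, 0.1622, 0.0255]
tool_rot: [[-0.971, 0.238, 0.001], [0.238, 0.971, -0.001], [-0.001, -0.001, -1.0]]
wrist_force: [-0.1, -3.3, 1.7]
width: 0.004
gripper_force: 1.7
```

>>> send_rows --deltas '[[[0,0,0,0,0.01,0,0],[0,0,0,0,0.02,0,0],[0,0,0,0,0.03,0,0],[0,0,0,0,0.03,0,0]]]'

```text
time: 16.4
tool_pos: [0.5526, 0.1675, 0.0253]
tool_rot: [[-0.971, 0.239, 0.0], [0.239, 0.971, -0.001], [-0.0, -0.001, -1.0]]
wrist_force: [0.1, -4.7, 3.5]
width: 0.003
gripper_force: 2.3
```

>>> send_rows --deltas '[[[0,0,0,0,0.01,0,0],[0,0,0,0,0.015,0,0],[0,0,0,0,0.015,0,0]]]'

```text
time: 16.7
tool_pos: [0.5531, 0.1696, 0.0252]
tool_rot: [[-0.971, 0.239, -0.001], [0.239, 0.971, -0.002], [0.0, -0.002, -1.0]]
wrist_force: [-2.3, -6.5, 4.5]
width: 0.006
gripper_force: 3.4
```

>>> send_rows --deltas '[[[0,0,0,0,0.01,0,0],[0,0,0,0,0.015,0,0],[0,0,0,0,0.015,0,0]]]'

```text
time: 17.0
tool_pos: [0.553, 0.1697, 0.0252]
tool_rot: [[-0.971, 0.241, -0.003], [0.241, 0.971, -0.005], [0.002, -0.005, -1.0]]
wrist_force: [-4.4, -12.0, 8.5]
width: 0.001
gripper_force: 6.5
```

Stalled against the back wall at about 12 N, with the TCP where "home" predicts. Backing off and checking.

>>> send_rows --deltas '[[[0,0,0,0,-0.05,0,0],[0,0,0,0,-0.15,0,0],[0,0,0,0,-0.25,-0.1,0],[0,0,0,0,-0.35,-0.3,0],[0,0,0,0,-0.55,-0.5,0],[0,0,0,0,-0.75,-0.7,0],[0,0,0,0,-0.95,-0.75,0],[0,0,0,0,-0.95,-0.75,0]]]'

```text
time: 17.8
tool_pos: [0.5092, -0.0154, 0.1781]
tool_rot: [[-0.969, 0.246, 0.006], [0.246, 0.969, 0.0], [-0.006, 0.002, -1.0]]
wrist_force: [0.8, -0.3, 0.3]
width: -0.001
gripper_force: 0.0
```

```bash
python3 - <<'E'
from fit import *
from goal import goal
yd=np.array([.237,.9715]);o=np.array([.563,.212]);xd=np.array([.9715,-.237])
s=shot("side");t=shot("top")
for c,b in((s,(225,165,300,215)),(t,(160,180,215,240))):
    try:
        q,e=fit(c,b,np.array([*o,-13.8]));print(q,e,"dock x,y",(q[:2]-o)@xd,(q[:2]-o)@yd)
    except Exception as ex: print(ex)
# vent whites not separable; button triangulation
uv=[np.argwhere(mask(c,"green",b)).mean(0)[::-1] for c,b in((t,(144,195,165,215)),(s,(240,150,262,170)))]
print("button",tri([t,s],uv))
goal((.578,.273,.1),76.2)
E
```

```text
[  0.56872678   0.23017844 -20.19579749] 1.3372834991608655 dock x,y 0.0012552738284374407 0.019017596566157938
[  0.56294904   0.21244552 -18.6430457 ] 0.15405436655321766 dock x,y -0.00015509192228342308 0.0004207412146344925
button [0.57803086 0.27291054 0.05947491]
t 17.9 P [ 0.509  -0.0105  0.1758] yang 76.11 w 0.00301805358974212 F [-0.5 -0.4  0.2]
turn/pi [ 0.0007  0.0006 -0.0005] shift [0.006  1.4581 0.3823]
```

```bash
python3 - <<'E'
from fit import *
o=np.array([.563,.212]);yd=np.array([.237,.9715]);xd=np.array([.9715,-.237])
g=np.radians(-13.8);X=np.array([np.cos(g),np.sin(g)]);Y=np.array([-X[1],X[0]])
for n in("side","top"):
    c=shot(n)
    reg=np.array([[*(o+X*a+Y*b),.06] for a,b in((-.048,-.02),(.048,-.02),(.048,.02),(-.048,.02))])
    z=np.zeros((420,560),np.uint8);cv2.fillConvexPoly(z,np.round(proj(c,reg)).astype(int),1)
    hsv=cv2.cvtColor(c["img"],cv2.COLOR_RGB2HSV)
    blue=((hsv[...,0]>90)&(hsv[...,0]<118)&(hsv[...,1]>80)).astype(np.uint8)
    v=z&(1-blue); r=pca(c,v,.06);print(n,"vent",r,((r[0]-o)@xd*1000).round(1),((r[0]-o)@yd*1000).round(1), v.sum())
    # rear blue/dark lower edge of unit: topmost & lowest blue per column
    big=np.zeros_like(z);hb=cv2.boundingRect(hull(c,(*o,-13.8)).astype(int));x,y,w,h=hb;big[y-6:y+h+6,x-6:x+w+6]=blue[y-6:y+h+6,x-6:x+w+6]
    print(" blue box",cv2.boundingRect(big),"pred",hb,big.sum())
E
```

```text
side vent (array([0.56417628, 0.21347703]), np.float64(-13.898822158484593), ((564.3584594726562, 213.72674560546875), (44.776920318603516, 98.9691390991211), 75.15718841552734)) 0.8 1.7 267
 blue box (239, 172, 35, 21) pred (238, 165, 37, 27) 396
top vent (array([0.5633459 , 0.21112452]), np.float64(-13.849583174241548), ((563.388427734375, 211.53074645996094), (40.28335189819336, 98.53526306152344), 77.60324096679688)) 0.5 -0.8 468
 blue box (162, 191, 32, 43) pred (160, 189, 36, 46) 484
```

```bash
python3 - <<'E'
from fit import *
o=np.array([.563,.212])
g=np.radians(-13.8);X=np.array([np.cos(g),np.sin(g)]);Y=np.array([-X[1],X[0]])
for n in("side","top"):
    c=shot(n);A=np.arange(-60,61);B=np.arange(-50,45)
    W=np.array([[*(o+X*a/1000+Y*b/1000),.06] for b in B for a in A]);uv=proj(c,W).astype(np.float32).reshape(len(B),len(A),2)
    im=cv2.remap(c["img"],uv[...,0],uv[...,1],cv2.INTER_LINEAR).astype(int)
    bl=im[...,2]-im[...,0]
    for a0 in range(-42,43,12):
        s=bl[:,a0+60-5:a0+60+6].mean(1); 
        # vent/blue transitions: half level of blueness
        on=s>45; tr=[int(B[i+1]) for i in range(len(B)-1) if on[i]!=on[i+1]];print(n,a0,tr,int(s.max()))
    e=bl[28:52].mean(0);f=bl[18:33].mean(0)
    print("x ends near strip",A[f>45][[0,-1]])
E
```

```text
side -42 [-20] 80
side -30 [-20] 81
side -18 [-20] 81
side -6 [-20] 80
side 6 [-20] 80
side 18 [-20] 71
side 30 [] 11
side 42 [] 4
x ends near strip [-55  23]
top -42 [-35, -16, 16, 24] 68
top -30 [-35, -16, 16, 24] 68
top -18 [-35, -16, 16, 24] 68
top -6 [-35, -16, 16, 24] 68
top 6 [-35, -16, 16, 24] 68
top 18 [-34, -16, 16, 24] 68
top 30 [-35, -16, 16, 24] 68
top 42 [-31, -16, 16, 24] 63
x ends near strip [-53  45]
```

The unit is home and square: the vent band lies at ±16 mm along its whole length. Now the button.

>>> send_rows --deltas '[[[0,0,0,0,0.25,0,0],[0,0,0,0,0.5,0,0],[0,0,0,0,0.75,0,0],[0,0,0,0,0.95,0,0],[0,0,0,0,0.95,0,0]]]'

```text
time: 18.6
tool_pos: [0.5533, 0.1834, 0.1735]
tool_rot: [[-0.974, 0.226, -0.001], [0.226, 0.974, 0.002], [0.001, 0.002, -1.0]]
wrist_force: [0.2, 0.3, -0.4]
width: -0.004
gripper_force: 0.0
```

>>> send_rows --deltas '[[[0,0,0,0,0.2,0,0],[0,0,0,0,0.4,0,0],[0,0,0,0,0.51,0.1,0],[0,0,0,0,0.51,0.2,0],[0,0,0,0,0.51,0.3,0],[0,0,0,0,0.51,0.38,0],[0,0,0,0,0.51,0.38,0],[0,0,0,0,0.51,0.38,0]]]'

```text
time: 19.4
tool_pos: [0.5782, 0.2733, 0.0988]
tool_rot: [[-0.971, 0.238, -0.0], [0.238, 0.971, -0.0], [0.0, -0.001, -1.0]]
wrist_force: [-0.6, -0.1, -0.5]
width: -0.001
gripper_force: 0.0
```

```bash
python3 -c "
from goal import *
goal((.578,.273,.065),76.2)"
```

```text
t 19.4 P [0.5782 0.2733 0.0988] yang 76.23 w -0.0006795096973682352 F [-0.6 -0.1 -0.5]
turn/pi [-0.0002 -0.0001  0.0001] shift [ 0.0006 -0.0015  0.169 ]
```

>>> send_rows --deltas '[[[0,0,0,0,0,0.08,0],[0,0,0,0,0,0.14,0],[0,0,0,0,0,0.17,0],[0,0,0,0,0,0.185,0],[0,0,0,0,0,0.185,0]]]'

```text
time: 19.9
tool_pos: [0.5776, 0.2733, 0.0618]
tool_rot: [[-0.971, 0.238, -0.002], [0.238, 0.971, -0.0], [0.001, -0.001, -1.0]]
wrist_force: [-3.1, -0.9, 5.4]
width: -0.001
gripper_force: 2.2
```

>>> send_rows --deltas '[[[0,0,0,0,0,0.01,0],[0,0,0,0,0,0.015,0],[0,0,0,0,0,0.015,0]]]'

```text
time: 20.2
tool_pos: [0.5779, 0.2734, 0.061]
tool_rot: [[-0.971, 0.238, -0.001], [0.238, 0.971, 0.001], [0.001, 0.0, -1.0]]
wrist_force: [-6.8, -2.7, 14.5]
width: 0.001
gripper_force: 7.3
```

Force rose steeply at z≈0.061. To see whether that was the button's end stop, I'll read force against height on the way up.

>>> send_rows --deltas '[[[0,0,0,0,0,-0.018,0],[0,0,0,0,0,-0.018,0]]]'

```text
time: 20.4
tool_pos: [0.5783, 0.2735, 0.0635]
tool_rot: [[-0.971, 0.238, 0.001], [0.238, 0.971, 0.001], [-0.001, 0.001, -1.0]]
wrist_force: [-2.5, -0.8, 3.2]
width: -0.003
gripper_force: 1.7
```

>>> send_rows --deltas '[[[0,0,0,0,0,-0.01,0],[0,0,0,0,0,-0.01,0]]]'

```text
time: 20.6
tool_pos: [0.5784, 0.2735, 0.0648]
tool_rot: [[-0.971, 0.238, 0.001], [0.238, 0.971, 0.0], [-0.001, 0.0, -1.0]]
wrist_force: [-1.1, -0.8, 2.6]
width: 0.004
gripper_force: 1.3
```

>>> send_rows --deltas '[[[0,0,0,0,0,-0.01,0],[0,0,0,0,0,-0.01,0]]]'

```text
time: 20.8
tool_pos: [0.5785, 0.2736, 0.0667]
tool_rot: [[-0.971, 0.238, 0.001], [0.238, 0.971, 0.0], [-0.001, 0.0, -1.0]]
wrist_force: [-0.3, 0.3, 2.6]
width: 0.0
gripper_force: 0.8
```

>>> send_rows --deltas '[[[0,0,0,0,0,-0.01,0],[0,0,0,0,0,-0.01,0]]]'

```text
time: 21.0
tool_pos: [0.5784, 0.2734, 0.0686]
tool_rot: [[-0.971, 0.238, 0.0], [0.238, 0.971, -0.0], [-0.0, 0.0, -1.0]]
wrist_force: [0.9, -0.4, 0.4]
width: 0.0
gripper_force: 0.0
```

The spring acted from about 0.067 down to 0.061, so the full 6 mm travel was made. Retracting, checking and handing in.

>>> send_rows --deltas '[[[0,0,0,0,0,-0.1,0],[0,0,0,0,0,-0.3,0],[0,0,0,0,0,-0.5,0],[0,0,0,0,0,-0.6,0],[0,0,0,0,0,-0.6,0],[0,0,0,0,0,-0.6,0],[0,0,0,0,0,-0.6,0],[0,0,0,0,0,-0.6,0]]]'

```text
time: 21.8
tool_pos: [0.5774, 0.2731, 0.187]
tool_rot: [[-0.971, 0.238, -0.002], [0.238, 0.971, -0.001], [0.002, -0.002, -1.0]]
wrist_force: [-0.4, 0.3, 0.6]
width: 0.001
gripper_force: 0.0
```

```bash
python3 - <<'E'
from fit import *
o=np.array([.563,.212]);g=np.radians(-13.8);X=np.array([np.cos(g),np.sin(g)]);Y=np.array([-X[1],X[0]])
ok=[]
for n in("top","side"):
    c=shot(n);A=np.arange(-60,61);B=np.arange(-50,45)
    W=np.array([[*(o+X*a/1000+Y*b/1000),.06] for b in B for a in A]);uv=proj(c,W).astype(np.float32).reshape(len(B),len(A),2)
    im=cv2.remap(c["img"],uv[...,0],uv[...,1],cv2.INTER_LINEAR).astype(int);bl=im[...,2]-im[...,0]
    for a0 in range(-42,43,14):
        s=bl[:,a0+55:a0+66].mean(1);on=s>45;print(n,a0,[int(B[i+1]) for i in range(len(B)-1) if on[i]!=on[i+1]])
    f=bl[22:32].mean(0);print(n,"ends",A[f>45][[0,-1]] if (f>45).any() else None)
E
```

```text
top -42 [-34, -16, 16, 24]
top -28 [-35, -16, 16, 24]
top -14 [-35, -16, 16, 24]
top 0 [-35, -16, 16, 24]
top 14 [-35, -16, 16, 24]
top 28 [-35, -16, 16, 24]
top 42 [-31, -16, 16, 24]
top ends [-53  46]
side -42 [-20]
side -28 [-20]
side -14 [-20]
side 0 [-20]
side 14 [-20]
side 28 [-20]
side 42 [-45, -21]
side ends [-54  44]
```

```bash
python3 -c "
from cell import finish_job
print(finish_job())"
```

```text
the job is handed in; nothing more can be done
None
```

I tumbled the unit vent-up, slid it home in the dock, then pressed and released the green button, and handed in the job at about 22 s; the hand-in call gave no verdict.

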